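# Run the specimen carrier round the bent transfer rail to its stop

## Robot

A 7-joint arm with a two-finger parallel gripper is mounted at the origin on the work surface. World frame = base frame: x ahead of the robot, y to its left, z up, the work surface at z = 0. Lengths are in m, angles in rad, forces in N, time in s.
With the tool pointing down it reaches from about 0.4 to 0.85 m from the base axis. Payload 4.5 kg.
Tool frame: the origin (TCP) lies on the centre line of the jaws, within the pads' length; the fingertips stand 8 mm ahead of it and the grasp point (between the pads) lies 11 mm behind it; z points along the fingers, x is the direction in which the jaws open and shut, and the axes are right-handed (so a half turn about z gives the same grasp; the last joint's range is limited). The gripper opens to 88 mm and grips with 3 to 60 N. Pads are 18 mm wide; open, the fingers measure 123 mm over their backs; the gripper's body (75 mm by 187 mm) begins 45 mm behind the grasp point.
Start: joints at [-1.3, 0.689, -0.195, 1.565, 0.157, 0.902, -0.215], TCP at [0.147, 0.608, 0.224] pointing down, gripper open.
Joint ranges: [-3.01, 3.01], [-0.46, 2.08], [-1.47, 1.51], [0.13, 2.56], [-1, 4.14], [0.04, 2.09], [-2.66, 2.66]. Speed limits (rad/s): [2.57, 2.57, 3.14, 3.14, 3.14, 3.14, 3.14].

## Interface

Orientations are given as a unit quaternion [x, y, z, w].
In Python, from plant import r gives the robot as it stands.
- The arm moves only by the shell command python3 -m pendant 'ROWS' [FORCE]. ROWS is JSON, a list of rows, each a list of 3 entries, a list of its own where there are three numbers: the turn, a rotation vector about the tool's x, y, z in rad, then the shift along the tool's x, y, z in m, then the opening, from 0 (shut) to 1 (fully open). In form: [[[wx, wy, wz], [tx, ty, tz], claw], ...]. A call has 1 to 10 rows; each row is the pose to reach, as a shift and turn from the pose commanded when the call began, along the tool's axes at that moment; what a row does not reach only later rows make up. A row lasts 1/10 s, in which the tool goes at most 50 mm and 8.59 degrees, less where a joint would pass 70% of its speed; a pose out of reach is approached as far as the arm can. A call with a gripper value outside its range is refused whole. The fingers move at their own pace and stop on an object; FORCE is the grip in N (left out, the last holds). Time passes only in rows, so rows that repeat a pose let the fingers close. It gives the time, the measured TCP pose, the force and the opening at its end, in the units of the state.
- r.get_state(): the state, without advancing time (a new reading comes with each control period).
- r.snapshot(name): name is "side" or "top"; returns a dict with "image" (400x640x3 uint8, red, green, blue), "mtx" (3x3 intrinsics, pixels), "dist" ([k1, k2, p1, p2, k3] as OpenCV has them; the pictures are not rectified), "R" (3x3) and "t" (3): a world point X has camera coordinates R X + t. Camera axes: x right, y down, z forward; pixel columns grow to the right and rows downward; lengths in m; the calibration is good to about 2 mm. A picture is of the moment at which its call begins. There is no depth.
- r.finish_job(): hands the job in, once; it reports no verdict.
The state is a dict: "clock": time; "q": joint angles; "qd": joint speeds; "joint_torque": joint torques, N m; "tool_pos": TCP position; "eef_rot": TCP orientation; "contact_force": force on the tool from outside, world axes, zero at the start; "moment": the same for the moment, N m; "opening": opening from 0.0 (shut) to 1.0 (fully open).
Only numpy, scipy, OpenCV 4.12 (cv2) and the standard library are available. Lean on these libraries where they do the work, as an engineer would, in place of code of your own. Each camera call takes 0.05 s, during which the arm holds its last target. There are 200 camera calls.

## Task

Take the hanging specimen carrier by its tab and slide it along the bent rod, gently round both corners, until it meets the stop disc near the rod's far end, and press it home there for about a second; it must never be forced hard (over 20 N in all) against the rod or the stop. Then let go and leave it hanging against the stop, without disturbing the jars, dish, box and beaker on the bench.

Things in the scene. Friction and masses are not known exactly. Their poses are not given: they have to be found in the camera images.
- rail: Transfer rail: white base plate 100 x 80 x 18 mm carrying a steel post 16 mm thick; origin on the bench under the post, z up. From the post's top a rigid steel rod, 8 mm thick and level (its axis 160 mm above the bench everywhere), sets out along the rail's own -y.
- rod_start (a point): Where the rod leaves the post, on its axis. From here: straight 75 to 125 mm along the rail's own -y; bend of 35 mm radius by 48 to 72 degrees to the left (towards the rail's +x); straight 65 to 115 mm; bend of 35 mm radius by 48 to 72 degrees back to the right; straight 155 mm to a foot post. Each bend may kink slightly halfway. Lengths and angles vary and are not given.
- carrier: Specimen carrier, 0.1 to 0.2 kg: aluminium collar threaded on the rod, 12 mm long, 26 mm across, bore 14 mm (hangs by it: bore axis 3 mm below the rod's, 3 mm play to each side). Origin: collar's centre on the bore axis; own -y along the bore to the stop, z up. Tab above; below, a slide frame 7 x 32 mm down to 96 mm. Starts on the first straight, 40 to 60 mm from the post.
- tab (a point): The grip point on the carrier's upright flat tab, 38 mm above the collar's centre; the tab is 8 mm thick (own x, across the rod), 12 mm wide (own y, along the rod), and reaches from 12 to 57 mm above the collar's centre.
- stop: The stop: a dark steel disc 24 mm across and 12 mm thick clamped on the last straight, 70 to 40 mm before the foot post. Origin at the centre of the face that the carrier meets, on the rod axis; its own y points back along the rod towards the coming carrier. When home, the collar's centre is 6 mm from this face.
- jar_near_mid (a point): Bystander: small jar, 40 mm wide, 55 mm high, red cap; point at half height.
- jar_far_mid (a point): Bystander: small jar, 40 mm wide, 55 mm high, red cap; point at half height.
- dish: Bystander: clear flat dish, 90 mm wide, 16 mm high; origin under its centre.
- slide_box: Bystander: blue box 90 x 75 x 34 mm; origin under its centre.
- beaker: Bystander: small beaker, 60 mm wide, 75 mm high; origin under its centre.
There are look-alikes about, which are no part of the job. There is more than one size of the carrier; the one meant has the size given above.

How it is judged:
On the way, in this order (a step that is already met when the one before it is completed fails the run):
1. the carrier has gone round the first corner (x of carrier in the frame of rail above 0.03 m).
2. the carrier is on the last straight, short of the stop (x of carrier in the frame of stop between -0.01 and 0.01 m and y of carrier in the frame of stop below 0.08 m).
3. the carrier is pressed against the stop with 2 N or more for 0.3 s (contact force between carrier and stop above 2 N), for 0.3 s.
At the end, for the whole second after the job is handed in: the carrier hangs upright (within 17 degrees) and at rest on the rod with its collar against the stop: the collar's centre 2 to 10 mm before the stop's face (6 mm is touching), released (y of carrier in the frame of stop between 0.002 and 0.01 m and x of carrier in the frame of stop between -0.008 and 0.008 m and angle between carrier's own z axis and vertical below 0.3 rad and linear speed of carrier below 0.03 m/s).
It fails at once if the carrier is forced against the rod or the stop with more than 20 N (contact force between carrier and rail above 20 N).
It fails at once if a bystander (jar, dish, box or beaker) is moved by more than 15 mm (distance of any of jar_near_mid, jar_far_mid, dish, slide_box, beaker from where it was at the start of the episode above 0.015 m).
It also fails if it takes over 72 s, if anything falls off the work surface, if the arm or the gripper's body presses on something with over 40 N, if the wrist force passes 120 N, or if a joint passes its speed limit or range.

## Working session

There is one attempt and no reset: what is moved stays moved. The work goes in short steps, Python scripts to look and compute and a shell command to move; the robot and the scene stay as the last step left them, time stands still between calls to the robot, and variables do not carry over. Pictures are saved under pics/ and viewed, about 8 in all and at most 12, crops included, and the job is handed in when it is done.

```bash
mkdir -p pics; ls; python3 - <<'E'
from plant import r
import cv2,numpy as np
np.set_printoptions(precision=4,suppress=True)
print(r.get_state())
for n in("top","side"):
    s=r.snapshot(n);cv2.imwrite(f"pics/{n}0.png",s["image"][:,:,::-1]);print(n,s["mtx"],s["dist"],s["R"],s["t"])
E
```

```text
pics
{'clock': 0.0, 'q': array([-1.3002,  0.69  , -0.1945,  1.5664,  0.1573,  0.9025, -0.2151]), 'qd': array([ 0.0009,  0.0017,  0.0002, -0.0001, -0.001 , -0.001 , -0.0001]), 'joint_torque': array([ -0.0009, -52.756 ,  -1.2671, -15.3426,  -0.0526,   0.0064,
         0.0002]), 'tool_pos': array([0.1466, 0.6069, 0.2227]), 'eef_rot': array([ 0.7857,  0.6187, -0.0007,  0.0007]), 'contact_force': array([-0.54  , -0.5357,  0.7114]), 'moment': array([ 0.0203,  0.001 , -0.0422]), 'opening': 1.002478720498775}
top [[504.3505   0.     322.0457]
 [  0.     504.3505 198.4919]
 [  0.       0.       1.    ]] [-0.0143  0.      0.      0.      0.    ] [[ 0.0255 -0.9991  0.0342]
 [-0.9974 -0.0277 -0.0672]
 [ 0.0681 -0.0324 -0.9972]] [0.0246 0.541  1.0301]
side [[452.7525   0.     321.5054]
 [  0.     452.7525 195.2878]
 [  0.       0.       1.    ]] [0.0157 0.     0.     0.     0.    ] [[ 0.7536 -0.657  -0.0204]
 [-0.3664 -0.3941 -0.8429]
 [ 0.5457  0.6427 -0.5377]] [-0.3767  0.3205  0.4397]
```

View pics/top0.png

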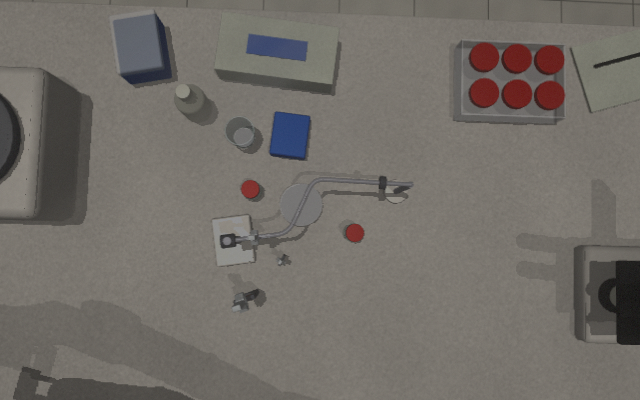

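View pics/side0.png

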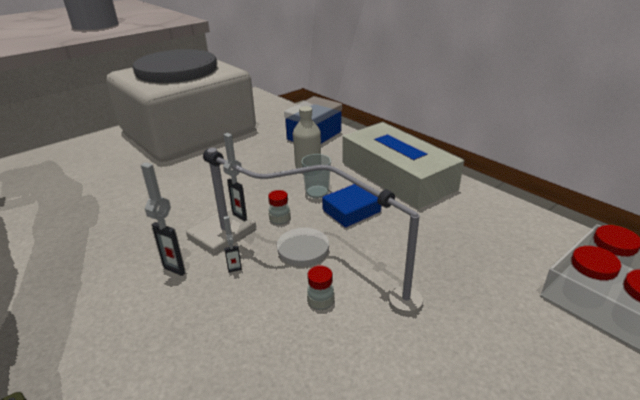

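Top view: rail post at about (228,240), carrier at about (250,238), rod going right through bends to the stop (382,182), and foot post end at (410,184). Side view: carrier on the rod at about (232,170), stop at (386,198). I'll zoom in on both.

```bash
python3 - <<'E'
import cv2
a=cv2.imread("pics/top0.png")[165:275,210:420];cv2.imwrite("pics/t1.png",cv2.resize(a,None,fx=3.8,fy=3.8,interpolation=cv2.INTER_CUBIC))
a=cv2.imread("pics/side0.png")[125:225,195:425];cv2.imwrite("pics/s1.png",cv2.resize(a,None,fx=3.4,fy=3.4,interpolation=cv2.INTER_CUBIC))
E
```

```text
(no output)
```

View pics/t1.png

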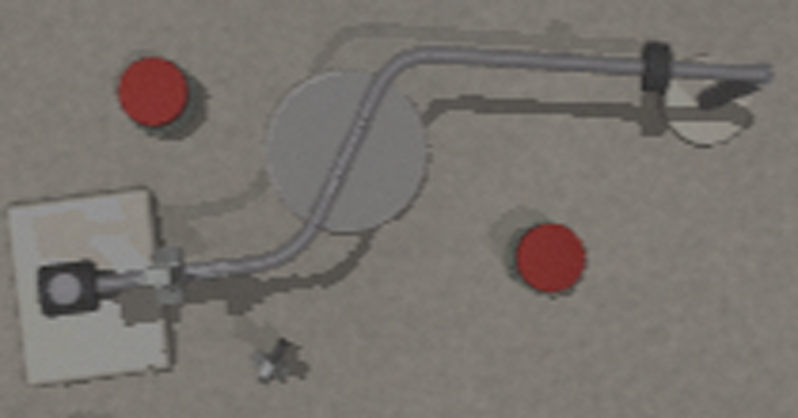

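View pics/s1.png

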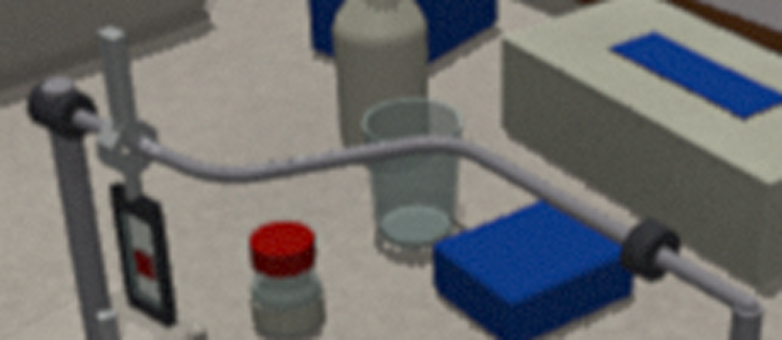

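The crops show the rod centreline clearly. It starts at the post (67,289), with the first bend around (290,250), the second around (400,62), the stop at (656,68) and the end at (768,74). The carrier collar is at about (165,278) in the top crop. Next I fit the rod model in both cameras.

```bash
cat > h.py <<'E'
import numpy as np,cv2,json
from scipy.spatial.transform import Rotation as Ro
C={'top':([[504.3505,0,322.0457],[0,504.3505,198.4919],[0,0,1]],[-.0143,0,0,0,0],[[.0255,-.9991,.0342],[-.9974,-.0277,-.0672],[.0681,-.0324,-.9972]],[.0246,.541,1.0301]),
'side':([[452.7525,0,321.5054],[0,452.7525,195.2878],[0,0,1]],[.0157,0,0,0,0],[[.7536,-.657,-.0204],[-.3664,-.3941,-.8429],[.5457,.6427,-.5377]],[-.3767,.3205,.4397])}
def proj(c,X):
    K,d,R,t=map(np.array,C[c]); return cv2.projectPoints(np.float64(X).reshape(-1,3),cv2.Rodrigues(R)[0],t,K,d)[0][:,0]
def uncrop(P,f,o): return (np.float64(P)+.5)/f-.5+np.array(o)
def pos(p,s):
    """xy, heading at arc lengths s; p=x,y,psi(rod heading),L1,a1,L2,a2"""
    x,y,h,L1,a1,L2,a2=p; r=.035
    k=np.cumsum([0,L1,r*a1,L2,r*a2,.155]); ss=np.arange(0,k[-1]+.02,.0005)
    H=h+np.interp(ss,k,[0,0,a1,a1,a1-a2,a1-a2])   # left turn positive
    X=x+np.r_[0,np.cumsum(np.cos(H[:-1]))*.0005]; Y=y+np.r_[0,np.cumsum(np.sin(H[:-1]))*.0005]
    return np.interp(s,ss,X),np.interp(s,ss,Y),np.interp(s,ss,H),k
E
cat > fit.py <<'E'
from h import *
from scipy.optimize import least_squares
T=uncrop([(200,270),(240,266),(270,261),(300,244),(320,213),(350,145),(375,92),(400,63),(430,55),(520,60),(600,65),(720,72)],3.8,(210,165))
S=uncrop([(185,161),(240,173),(300,164),(380,150),(440,143),(480,154),(560,196),(610,224),(690,263)],3.4,(195,125))
ends=[('top',uncrop([(768,74)],3.8,(210,165))),('side',uncrop([(748,304)],3.4,(195,125)))]
def res(q,full=False):
    x,y,h,k=pos(q[:7],np.arange(0,.6,.001)); n=int(k[-1]/.001)
    P=np.c_[x,y,0*x+.16][:n+1]; o=[]
    for c,M,b in(('top',T,q[7:9]),('side',S,q[9:11])):
        pr=proj(c,P)+b
        g=np.gradient(pr,axis=0);g/=np.linalg.norm(g,axis=1)[:,None]
        d=M[:,None]-pr; i=np.linalg.norm(d,axis=2).argmin(1)
        d=d[range(len(M)),i]; o.append(g[i,0]*d[:,1]-g[i,1]*d[:,0])
    o+=[(proj('top',P[-1])+q[7:9]-ends[0][1]).ravel()*.5]
    return np.r_[np.concatenate(o),q[7:]*.5, (np.r_[q[3]-.1,q[5]-.09])*10]
q0=np.r_[.44,.19,-1.6,.1,1.05,.09,1.05,0,0,0,0]
f=least_squares(res,q0,x_scale=np.r_[.01,.01,.1,.01,.1,.01,.1,1,1,1,1],diff_step=1e-3,loss='soft_l1')
np.set_printoptions(precision=4,suppress=True);print(f.x,f.cost);print(f.fun)
np.save('q.npy',f.x)
s=np.arange(0,.55,.0005);x,y,h,k=pos(f.x[:7],s);P=np.c_[x,y,0*x+.16];print('k',k)
for c,b,pt in(('top',f.x[7:9],uncrop([(656,69)],3.8,(210,165))),('side',f.x[9:],uncrop([(649,249)],3.4,(195,125)))):
    d=np.linalg.norm(proj(c,P)+b-pt,axis=1);i=d.argmin();print('stop s',c,s[i],d[i],P[i],h[i])
for c,b,pt in(('top',f.x[7:9],uncrop([(165,278)],3.8,(210,165))),('side',f.x[9:],uncrop([(126,145)],3.4,(195,125)))):
    d=np.linalg.norm(proj(c,P-[0,0,.003])+b-pt,axis=1);i=d.argmin();print('collar s',c,s[i],d[i],P[i],h[i])
for c,f_,o in(('top',3.8,(210,165)),('side',3.4,(195,125))):
    im=cv2.imread('pics/%s1.png'%c[0]);b=f.x[7:9] if c=='top' else f.x[9:]
    for u in (proj(c,P[:int(k[-1]/.0005)])+b-o+.5)*f_-.5: cv2.circle(im,tuple(int(round(v)) for v in u),0,(0,255,0),-1)
    cv2.imwrite(f'pics/o_{c}.png',im)
a,b=cv2.imread('pics/o_top.png'),cv2.imread('pics/o_side.png')
w=max(a.shape[1],b.shape[1]);z=np.zeros((a.shape[0]+b.shape[0],w,3),'u1');z[:a.shape[0],:a.shape[1]]=a;z[a.shape[0]:,:b.shape[1]]=b
cv2.imwrite('pics/o.png',cv2.resize(z,None,fx=.78,fy=.78,interpolation=cv2.INTER_AREA))
E
python3 fit.py
```

```text
[ 0.456   0.2065 -1.442   0.0855  1.0538  0.0624  1.2077 -0.4522  1.3734
  0.7525 -0.4925] 1.6621006429122935
[-0.0037  0.0321 -0.1027  0.0128  0.0085 -0.0242  0.2151 -0.6088 -0.1649
  0.1195  0.2934  0.4208  0.1732  0.0915 -0.061   0.1218 -0.1015  0.5036
 -0.0393  0.0038 -1.4152 -0.2586 -0.1447 -0.2261  0.6867  0.3762 -0.2462
 -0.1455 -0.2761]
k [0.     0.0855 0.1223 0.1847 0.227  0.382 ]
stop s top 0.3295 0.5564750500140514 [ 0.5654 -0.0655  0.16  ] -1.5959215628244592
stop s side 0.327 0.8551289618544838 [ 0.5655 -0.063   0.16  ] -1.5959215628244592
collar s top 0.0425 1.1347690315854981 [0.4615 0.1644 0.16  ] -1.4420005018487494
collar s side 0.041 2.026534326534344 [0.4613 0.1659 0.16  ] -1.4420005018487494
```

View pics/o.png

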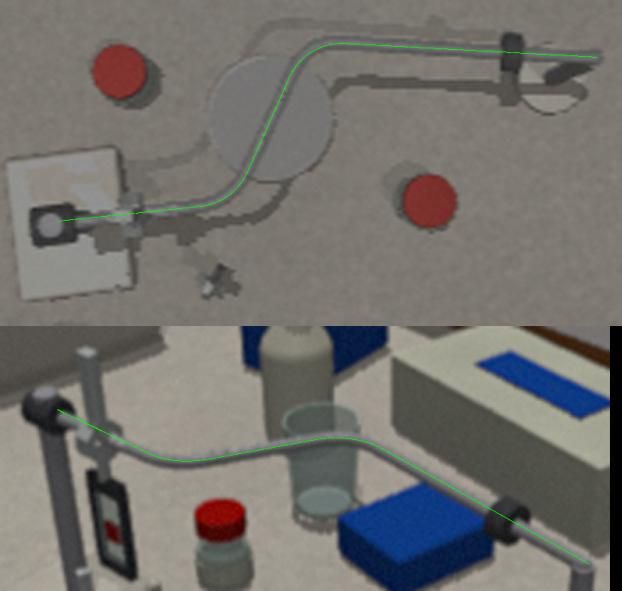

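The overlay follows the rod well, but near the post the line runs about 1 px high. I'll anchor both ends and refit.

```bash
sed -i 's/T=uncrop(\[/T=uncrop([(115,284),(135,281),/; s/,(690,263)\]/]/; s/(768,74)/(763,74)/; s/(748,304)/(742,301)/' fit.py
sed -i "s|    return np.r_\[np.conc|    for i,(c,b) in enumerate((('top',q[7:9]),('side',q[9:11]))):\n        o+=[(proj(c,P[0]+[0,0,.006 if i==0 else 0])+b-(uncrop([(67,289)],3.8,(210,165)) if i==0 else uncrop([(58,106)],3.4,(195,125)))).ravel()*.7]\n    o+=[(proj('side',P[-1])+q[9:11]-ends[1][1]).ravel()*.5]\n&|" fit.py; python3 fit.py
```

```text
[ 0.4522  0.2144 -1.4106  0.0941  1.0386  0.0616  1.2376  0.499   1.2683
  0.5002 -0.2127] 3.2443251045139965
[ 0.2587  0.1814 -0.3952 -0.0274 -0.0948 -0.2165 -0.3612 -0.0779  0.4317
 -0.1765  0.3565  0.3758  0.2626 -0.0405 -0.1723  0.0291  0.0484  0.4249
  0.1062  0.4859 -0.3957 -0.5433  0.4418  0.1719 -1.7769  0.3149 -0.1762
 -0.2557  1.1685  0.7483  0.2495  0.6341  0.2501 -0.1064 -0.059  -0.2843]
k [0.     0.0941 0.1305 0.192  0.2353 0.3903]
stop s top 0.337 0.31988471191902257 [ 0.5647 -0.0634  0.16  ] -1.6095745871085216
stop s side 0.337 0.1660420707438233 [ 0.5647 -0.0634  0.16  ] -1.6095745871085216
collar s top 0.049 0.44991979545535904 [0.46  0.166 0.16 ] -1.4105687667120743
collar s side 0.0505 1.1484047156961137 [0.4602 0.1646 0.16  ] -1.4105687667120743
```

View pics/o.png

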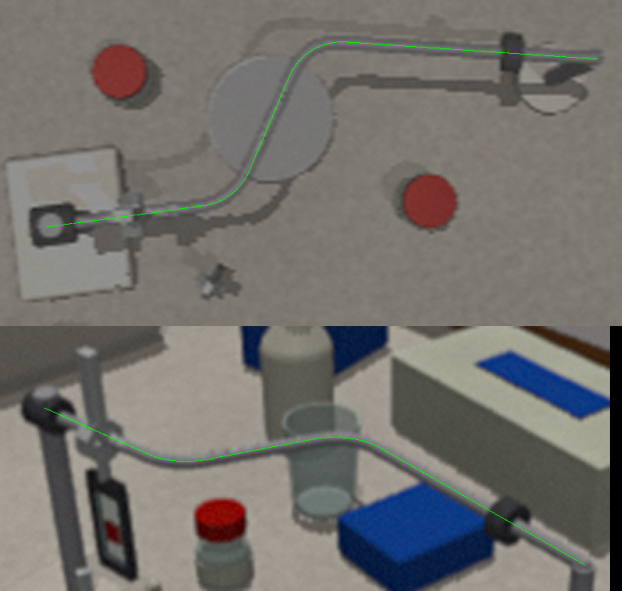

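The fit is consistent in both views: stop centre at s≈0.337 and collar at s≈0.050. Next I write a planner that prints rows, and approach above the tab.

```bash
cat > plan.py <<'E'
import sys,pickle
from h import *
from plant import r
q=np.load('q.npy')[:7]
def target(s,z,lat=0):
    x,y,h,k=pos(q,s); # lat>0 : to the left of travel
    c,s_=np.cos(h),np.sin(h); X=np.array([-s_,c,0])  # left of travel
    # tool x along angle h+pi/2 (left), z down
    R=np.c_[X,np.cross([0,0,-1],X),[0,0,-1]]
    return np.array([x,y,z])+lat*X,R
def rows(wp,claw,cmd=None):
    st=r.get_state(); p0,R0=st['tool_pos'],Ro.from_quat(st['eef_rot']).as_matrix()
    if cmd is not None: p0,R0=target(*cmd)
    out=[]
    for w in wp:
        p,R=target(*w)
        out.append([np.round(Ro.from_matrix(R0.T@R).as_rotvec(),3).tolist(),np.round(R0.T@(p-p0),4).tolist(),claw])
    print(str(out).replace(' ',''))
def stat():
    st=r.get_state();p=st['tool_pos'];R=Ro.from_quat(st['eef_rot']).as_matrix()
    ss=np.arange(0,.4,.0005);x,y,h,k=pos(q,ss);i=np.hypot(x-p[0],y-p[1]).argmin();X=np.array([-np.sin(h[i]),np.cos(h[i]),0]);
    F=st['contact_force'];print('t %.2f s %.4f lat %.4f z %.4f'%(st['clock'],ss[i],(p-[x[i],y[i],0])@X,p[2]),'yawerr %.3f tilt %.3f'%(np.arctan2(R[1,0],R[0,0])-h[i]-np.pi/2,np.arccos(-R[2,2])),'F fwd %.1f left %.1f up %.1f'%(F@[np.cos(h[i]),np.sin(h[i]),0],F@X,F[2]),'open %.3f'%st['opening'])
E
python3 - <<'E'
from plan import *
rows([(.05,.25),(.05,.187)],1);stat()
E
```

```text
[[[0.001,0.001,1.174],[-0.3561,0.4085,-0.0266],1],[[0.001,0.001,1.174],[-0.356,0.4085,0.0364],1]]
t 0.10 s 0.0000 lat -0.2391 z 0.2228 yawerr 1.174 tilt 0.002 F fwd 0.3 left -0.1 up 0.2 open 0.998
```

```bash
python3 -m pendant '[[[0,0,0.15],[-0.03,0.03,-0.03],1],[[0,0,0.3],[-0.06,0.07,-0.03],1],[[0,0,0.45],[-0.1,0.11,-0.03],1],[[0,0,0.6],[-0.14,0.15,-0.03],1],[[0,0,0.75],[-0.18,0.2,-0.03],1],[[0,0,0.9],[-0.22,0.25,-0.03],1],[[0,0,1.05],[-0.26,0.29,-0.03],1],[[0,0,1.174],[-0.3,0.34,-0.03],1],[[0,0,1.174],[-0.33,0.375,-0.03],1],[[0,0,1.174],[-0.356,0.4085,-0.03],1]]' && python3 -m pendant '[[[0,0,0],[0,0,0],1],[[0,0,0],[0,0,0],1],[[0,0,0],[0,0,0],1],[[0,0,0],[0,0,0],1]]'; python3 - <<'E'
from plan import *
stat();rows([(.05,.22),(.05,.187)],1)
s=r.snapshot('top');a=s['image'][150:290,200:400,::-1];b=r.snapshot('side')['image'][70:210,150:350,::-1]
cv2.imwrite('pics/g1.png',cv2.resize(np.hstack([a,b]),None,fx=2,fy=2,interpolation=cv2.INTER_CUBIC))
E
```

```text
clock: 1.1
tool_pos: [0.4296, 0.2051, 0.2534]
eef_rot: [0.997, 0.08, -0.0, 0.0]
contact_force: [0.0, 0.9, 0.2]
opening: 1.001
clock: 1.5
tool_pos: [0.428, 0.2085, 0.2534]
eef_rot: [0.997, 0.082, -0.0, -0.0]
contact_force: [0.0, -0.2, 0.2]
opening: 0.997
t 1.50 s 0.0020 lat -0.0248 z 0.2534 yawerr 0.003 tilt 0.001 F fwd 0.2 left -0.0 up 0.2 open 0.997
[[[-0.001,0.001,0.003],[0.0247,0.0481,0.0333],1],[[-0.001,0.001,0.003],[0.0247,0.0481,0.0663],1]]
```

View pics/g1.png

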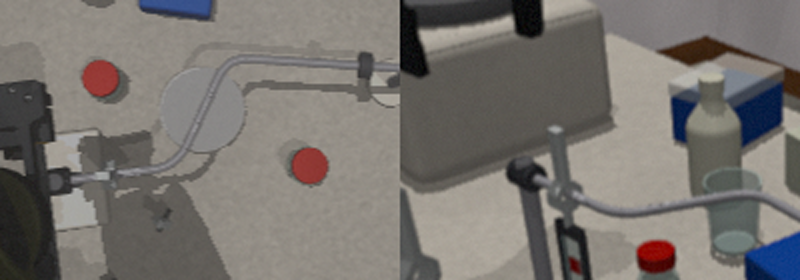

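The gripper stopped short because the rows were speed-limited. It's still clear of everything, left of the post, with the carrier untouched at (110,172). I'll move over the tab.

```bash
python3 -m pendant '[[[0,0,0],[0.0125,0.024,0],1],[[0,0,0],[0.0247,0.048,0],1],[[0,0,0],[0.0247,0.048,0],1],[[0,0,0],[0.0247,0.048,0],1]]'; python3 - <<'E'
from plan import *
stat();rows([(.05,.22),(.05,.187)],1)
o=np.array((130,50));im=r.snapshot('side')['image'][50:230,130:370,::-1];im=cv2.resize(im,None,fx=3,fy=3,interpolation=cv2.INTER_CUBIC)
b=np.load('q.npy')[9:]
x,y,h,k=pos(q,.05)
st=r.get_state()['tool_pos']
for P,c in(([x,y,.214],(0,255,0)),([x,y,.157],(0,255,0)),(st+[0,0,-.008],(255,0,255)),(st-[0,0,.06],(255,0,255))):
    u=(proj('side',P)[0]+b-o+.5)*3-.5;cv2.drawMarker(im,tuple(int(v) for v in u),c,0,10)
cv2.imwrite('pics/g2.png',im)
E
```

```text
clock: 2.0
tool_pos: [0.4608, 0.1639, 0.2534]
eef_rot: [0.997, 0.08, -0.0, -0.0]
contact_force: [0.1, 0.2, -0.9]
opening: 1.001
t 2.00 s 0.0510 lat 0.0004 z 0.2534 yawerr -0.000 tilt 0.001 F fwd -0.2 left 0.1 up -0.9 open 1.001
[[[-0.0,0.0,-0.0],[-0.0004,-0.0012,0.0334],1],[[-0.0,0.0,-0.0],[-0.0004,-0.0012,0.0664],1]]
```

View pics/g2.png

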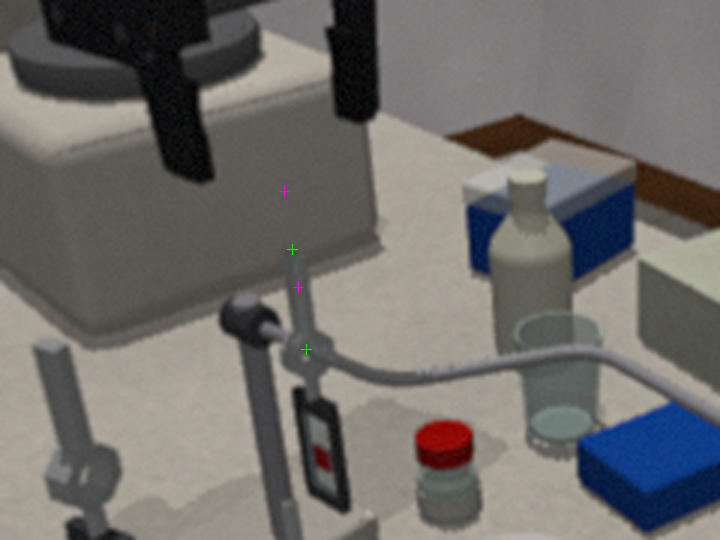

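Tab predictions match the picture: top predicted at (292,249), seen at (297,250). The fingertips appear higher, at about (275,150), than the predicted (285,190). I'll check this numerically before descending.

```bash
python3 - <<'E'
from plan import *
p=r.get_state()['tool_pos'];_,R=target(.05,.2);b=np.load('q.npy')[9:]
for dz in(-.008,.011):
  for a in(-.044,-.06,.044,.06):
    for w in(-.009,.009):
      print(dz,a,w,np.round((proj('side',p+a*R[:,0]+w*R[:,1]+[0,0,dz])[0]+b-(130,50)+.5)*3-.5))
E
```

```text
-0.008 -0.044 -0.009 [200. 215.]
-0.008 -0.044 0.009 [224. 225.]
-0.008 -0.06 -0.009 [171. 226.]
-0.008 -0.06 0.009 [195. 236.]
-0.008 0.044 -0.009 [340. 160.]
-0.008 0.044 0.009 [364. 168.]
-0.008 0.06 -0.009 [363. 151.]
-0.008 0.06 0.009 [387. 159.]
0.011 -0.044 -0.009 [193. 177.]
0.011 -0.044 0.009 [217. 186.]
0.011 -0.06 -0.009 [164. 188.]
0.011 -0.06 0.009 [188. 197.]
0.011 0.044 -0.009 [336. 125.]
0.011 0.044 0.009 [360. 132.]
0.011 0.06 -0.009 [359. 116.]
0.011 0.06 0.009 [383. 123.]
```

The observed finger bottoms match the predictions horizontally but lie about 20 mm high, so either the tips are drawn shorter or there's an offset in depth. I'll descend part way with the jaws open, which is safe either way, and look from both cameras.

```bash
python3 -m pendant '[[[0,0,0],[-0.0004,-0.0012,0.02],1],[[0,0,0],[-0.0004,-0.0012,0.035],1],[[0,0,0],[-0.0004,-0.0012,0.05],1],[[0,0,0],[-0.0004,-0.0012,0.06],1],[[0,0,0],[-0.0004,-0.0012,0.06],1],[[0,0,0],[-0.0004,-0.0012,0.06],1]]'; python3 - <<'E'
from plan import *
stat();rows([(.05,.187)],1)
im=r.snapshot('side')['image'][80:200,160:310,::-1];a=cv2.resize(im,None,fx=3,fy=3,interpolation=cv2.INTER_CUBIC)
im=r.snapshot('top')['image'][180:300,205:310,::-1];c=cv2.resize(im,None,fx=3,fy=3,interpolation=cv2.INTER_CUBIC)
cv2.imwrite('pics/g3.png',np.hstack([a,c]))
E
```

```text
clock: 2.65
tool_pos: [0.4604, 0.1652, 0.1937]
eef_rot: [0.997, 0.08, 0.0, -0.0]
contact_force: [0.6, -0.5, -0.5]
opening: 1.0
t 2.65 s 0.0500 lat 0.0003 z 0.1937 yawerr 0.001 tilt 0.000 F fwd 0.6 left 0.6 up -0.5 open 1.000
[[[-0.0,-0.0,0.001],[-0.0003,0.0001,0.0067],1]]
```

View pics/g3.png

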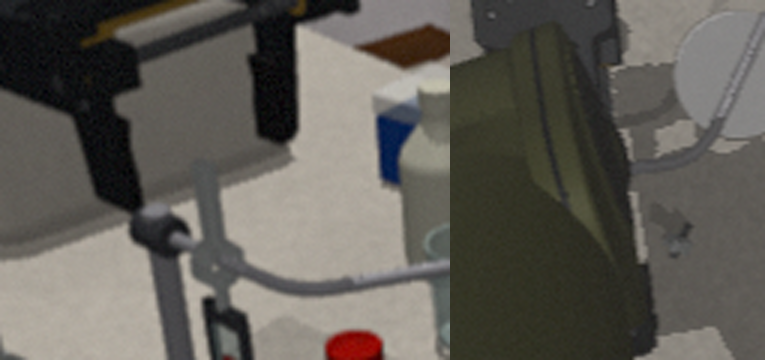

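```bash
python3 - <<'E'
from plan import *
p=r.get_state()['tool_pos'];_,R=target(.05,.2);b=np.load('q.npy')[7:9]
for dz in(.056,.1,.15):
  for a in(-.0935,.0935):
    for w in(-.0375,.0375):
      u=proj('top',p+a*R[:,0]+w*R[:,1]+[0,0,dz])[0]+b;print(dz,a,w,np.round(u),np.round((u-(205,180))*3+(450,0)))
E
```

```text
0.056 -0.0935 -0.0375 [231. 299.] [529. 357.]
0.056 -0.0935 0.0375 [278. 292.] [670. 337.]
0.056 0.0935 -0.0375 [217. 183.] [486.   8.]
0.056 0.0935 0.0375 [263. 177.] [625. -10.]
0.1 -0.0935 -0.0375 [227. 303.] [517. 368.]
0.1 -0.0935 0.0375 [277. 296.] [666. 347.]
0.1 0.0935 -0.0375 [212. 180.] [471.  -1.]
0.1 0.0935 0.0375 [261. 173.] [618. -20.]
0.15 -0.0935 -0.0375 [222. 308.] [500. 383.]
0.15 -0.0935 0.0375 [275. 300.] [660. 360.]
0.15 0.0935 -0.0375 [206. 176.] [452. -12.]
0.15 0.0935 0.0375 [258. 169.] [609. -33.]
```

The hand body's edge in the top view matches the prediction to a few mm, so xy is right and the tips are simply drawn short. I'll descend the rest and close gently; the opening reading will confirm the grasp.

```bash
python3 -m pendant '[[[0,0,0],[-0.0003,0,0.0065],0.5],[[0,0,0],[-0.0003,0,0.0065],0.3],[[0,0,0],[-0.0003,0,0.0065],0.2],[[0,0,0],[-0.0003,0,0.0065],0.15],[[0,0,0],[-0.0003,0,0.0065],0.12]]' 10 && python3 -m pendant '[[[0,0,0],[0,0,0],0.1],[[0,0,0],[0,0,0],0.07],[[0,0,0],[0,0,0],0.04],[[0,0,0],[0,0,0],0],[[0,0,0],[0,0,0],0],[[0,0,0],[0,0,0],0],[[0,0,0],[0,0,0],0]]' 10; python3 - <<'E'
from plan import *
stat()
im=r.snapshot('side')['image'][80:220,160:310,::-1];a=cv2.resize(im,None,fx=4,fy=4,interpolation=cv2.INTER_CUBIC)
cv2.imwrite('pics/g4.png',a)
E
```

```text
clock: 3.25
tool_pos: [0.4603, 0.1645, 0.1871]
eef_rot: [0.997, 0.08, 0.0, -0.0]
contact_force: [-0.2, -0.7, 0.4]
opening: 0.571
clock: 3.95
tool_pos: [0.4599, 0.1644, 0.187]
eef_rot: [0.997, 0.08, -0.0, 0.0]
contact_force: [-0.9, 0.6, 1.1]
opening: 0.088
t 3.95 s 0.0505 lat -0.0004 z 0.1870 yawerr -0.000 tilt 0.001 F fwd -0.8 left -0.8 up 1.1 open 0.088
```

View pics/g4.png

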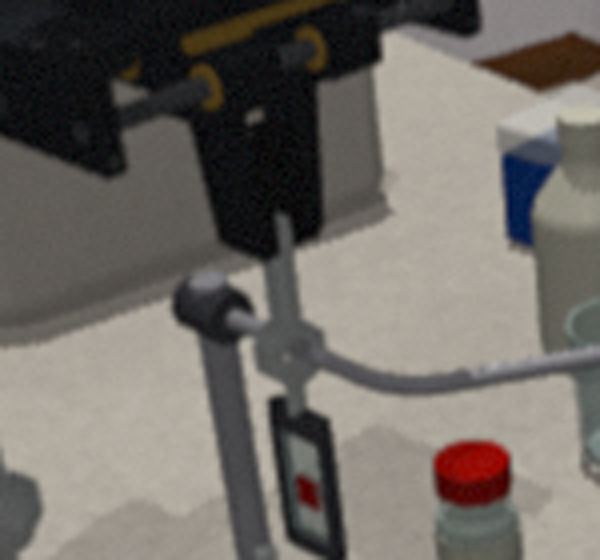

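The jaws hold the tab: opening 0.088 ≈ 7.7 mm, with the tab visible in the slot between the fingers at about (283,215–260). Next I lift 3 mm to centre the bore on the rod, then probe sideways for the play.

```bash
python3 -m pendant '[[[0,0,0],[0,0,-0.001],0],[[0,0,0],[0,0,-0.002],0],[[0,0,0],[0,0,-0.003],0],[[0,0,0],[0,0,-0.003],0],[[0,0,0],[0,0,-0.003],0],[[0,0,0],[0,0,-0.003],0]]' 14; python3 -c "
from plan import *
stat()"; python3 -m pendant '[[[0,0,0],[0.001,0,0],0],[[0,0,0],[0.002,0,0],0],[[0,0,0],[0.002,0,0],0],[[0,0,0],[0.002,0,0],0]]'; python3 -m pendant '[[[0,0,0],[-0.002,0,0],0],[[0,0,0],[-0.004,0,0],0],[[0,0,0],[-0.004,0,0],0],[[0,0,0],[-0.004,0,0],0]]';python3 -m pendant '[[[0,0,0],[0.002,0,0],0],[[0,0,0],[0.002,0,0],0],[[0,0,0],[0.002,0,0],0]]';python3 -c "
from plan import *
stat()
rows([(.0505+.005*i,.190) for i in range(1,11)],0)"
```

```text
clock: 4.6
tool_pos: [0.4602, 0.1645, 0.19]
eef_rot: [0.997, 0.08, -0.0, -0.0]
contact_force: [-0.5, -0.3, -1.9]
opening: 0.09
t 4.60 s 0.0505 lat -0.0000 z 0.1900 yawerr -0.000 tilt 0.000 F fwd 0.2 left -0.5 up -1.9 open 0.090
clock: 5.0
tool_pos: [0.4622, 0.1648, 0.19]
eef_rot: [0.997, 0.08, 0.0, -0.0]
contact_force: [0.3, -0.3, -0.7]
opening: 0.087
clock: 5.4
tool_pos: [0.4582, 0.1642, 0.1901]
eef_rot: [0.997, 0.08, 0.0, -0.0]
contact_force: [1.3, -0.7, -1.5]
opening: 0.087
clock: 5.7
tool_pos: [0.4604, 0.1645, 0.19]
eef_rot: [0.997, 0.08, 0.0, -0.0]
contact_force: [0.8, 0.0, -1.9]
opening: 0.087
t 5.70 s 0.0505 lat 0.0001 z 0.1900 yawerr -0.000 tilt 0.000 F fwd 0.1 left 0.8 up -1.9 open 0.087
[[[-0.0,-0.0,-0.0],[-0.0001,0.0049,-0.0],0],[[-0.0,-0.0,-0.0],[-0.0001,0.0099,-0.0],0],[[-0.0,-0.0,-0.0],[-0.0001,0.0149,-0.0],0],[[-0.0,-0.0,-0.0],[-0.0001,0.0199,-0.0],0],[[-0.0,-0.0,-0.0],[-0.0001,0.0249,-0.0],0],[[-0.0,-0.0,-0.0],[-0.0001,0.0299,-0.0],0],[[-0.0,-0.0,-0.0],[-0.0001,0.0349,-0.0],0],[[-0.0,-0.0,-0.0],[-0.0001,0.0399,-0.0],0],[[-0.0,-0.0,-0.04],[-0.0001,0.0449,-0.0],0],[[-0.0,-0.0,-0.183],[0.0004,0.0499,-0.0],0]]
```

It's free at ±2 mm, so the carrier is well centred and its weight (~1.7 N) is carried. Sliding along the first straight.

```bash
python3 -m pendant '[[[0,0,0],[0,0.004,0],0],[[0,0,0],[0,0.008,0],0],[[0,0,0],[0,0.012,0],0],[[0,0,0],[0,0.016,0],0],[[0,0,0],[0,0.02,0],0],[[0,0,0],[0,0.024,0],0],[[0,0,0],[0,0.028,0],0],[[0,0,0],[0,0.032,0],0],[[0,0,0],[0,0.036,0],0],[[0,0,0],[0,0.039,0],0]]'; python3 -m pendant '[[[0,0,0],[0.0015,0,0],0],[[0,0,0],[0.0025,0,0],0],[[0,0,0],[0.0025,0,0],0]]'; python3 -m pendant '[[[0,0,0],[-0.0025,0,0],0],[[0,0,0],[-0.0045,0,0],0],[[0,0,0],[-0.0045,0,0],0]]';python3 -m pendant '[[[0,0,0],[0.002,0,0],0],[[0,0,0],[0.002,0,0],0],[[0,0,0],[0.002,0,0],0]]';python3 -c "
from plan import *
stat()
rows([(.0895+.003*i,.190) for i in range(1,11)],0)"
```

```text
clock: 6.7
tool_pos: [0.4665, 0.1255, 0.19]
eef_rot: [0.997, 0.08, 0.0, 0.0]
contact_force: [0.0, -0.2, -2.0]
opening: 0.091
clock: 7.0
tool_pos: [0.4688, 0.1264, 0.1899]
eef_rot: [0.997, 0.08, -0.0, 0.0]
contact_force: [-0.9, -0.2, -2.7]
opening: 0.085
clock: 7.3
tool_pos: [0.464, 0.1257, 0.19]
eef_rot: [0.997, 0.08, -0.0, -0.0]
contact_force: [0.3, 1.0, -2.5]
opening: 0.087
clock: 7.6
tool_pos: [0.4667, 0.126, 0.19]
eef_rot: [0.997, 0.08, 0.0, -0.0]
contact_force: [-0.6, 1.0, -1.2]
opening: 0.09
t 7.60 s 0.0895 lat 0.0002 z 0.1900 yawerr -0.000 tilt 0.000 F fwd -1.0 left -0.4 up -1.2 open 0.090
[[[-0.0,-0.0,-0.0],[-0.0002,0.0029,0.0],0],[[-0.0,-0.0,-0.04],[-0.0002,0.0059,0.0],0],[[-0.0,-0.0,-0.126],[0.0,0.0089,0.0],0],[[-0.0,-0.0,-0.212],[0.0005,0.0119,0.0],0],[[-0.0,-0.0,-0.297],[0.0013,0.0148,0.0],0],[[-0.0,-0.0,-0.383],[0.0022,0.0176,0.0],0],[[-0.0,-0.0,-0.469],[0.0035,0.0204,0.0],0],[[-0.0,-0.0,-0.554],[0.0049,0.023,0.0],0],[[0.0,-0.0,-0.64],[0.0066,0.0255,0.0],0],[[0.0,-0.0,-0.726],[0.0085,0.0278,0.0],0]]
```

Still free at ±2.5 mm. Now into the first bend, first half, with a force check after.

```bash
python3 -m pendant '[[[0,0,0],[0,0.003,0],0],[[0,0,-0.04],[0,0.006,0],0],[[0,0,-0.125],[0,0.009,0],0],[[0,0,-0.21],[0.0006,0.012,0],0],[[0,0,-0.295],[0.0013,0.0148,0],0],[[0,0,-0.38],[0.0023,0.0176,0],0],[[0,0,-0.47],[0.0035,0.0204,0],0],[[0,0,-0.555],[0.005,0.023,0],0],[[0,0,-0.64],[0.0067,0.0255,0],0],[[0,0,-0.725],[0.0086,0.0278,0],0]]'; python3 -m pendant '[[[0,0,0],[0,0,0],0],[[0,0,0],[0,0,0],0]]';python3 -c "
from plan import *
stat()"; python3 -m pendant '[[[0,0,0],[0.001,0,0],0],[[0,0,0],[0.002,0,0],0],[[0,0,0],[0.002,0,0],0]]'; python3 -m pendant '[[[0,0,0],[-0.002,0,0],0],[[0,0,0],[-0.004,0,0],0],[[0,0,0],[-0.004,0,0],0]]';python3 -m pendant '[[[0,0,0],[0.002,0,0],0],[[0,0,0],[0.002,0,0],0],[[0,0,0],[0.002,0,0],0]]';python3 -c "
from plan import *
stat()
rows([(.1195+.004*i,.190) for i in range(1,11)],0)"
```

```text
clock: 8.6
tool_pos: [0.4794, 0.0993, 0.19]
eef_rot: [0.903, 0.43, -0.0, 0.0]
contact_force: [0.8, 0.6, -1.6]
opening: 0.089
clock: 8.8
tool_pos: [0.4793, 0.0997, 0.19]
eef_rot: [0.904, 0.427, -0.0, -0.0]
contact_force: [-0.9, 1.1, -1.7]
opening: 0.092
t 8.80 s 0.1195 lat -0.0003 z 0.1900 yawerr -0.003 tilt 0.000 F fwd -1.4 left 0.3 up -1.7 open 0.092
clock: 9.1
tool_pos: [0.4807, 0.1018, 0.19]
eef_rot: [0.904, 0.428, 0.0, -0.0]
contact_force: [0.3, 0.6, -1.3]
opening: 0.089
clock: 9.4
tool_pos: [0.4778, 0.0981, 0.19]
eef_rot: [0.904, 0.428, -0.0, -0.0]
contact_force: [0.3, 0.1, -1.6]
opening: 0.087
clock: 9.7
tool_pos: [0.4794, 0.1, 0.19]
eef_rot: [0.904, 0.428, 0.0, -0.0]
contact_force: [0.6, -0.1, -1.4]
opening: 0.088
t 9.70 s 0.1195 lat 0.0001 z 0.1900 yawerr -0.001 tilt 0.000 F fwd 0.5 left 0.3 up -1.4 open 0.088
[[[-0.0,-0.0,-0.115],[0.0001,0.0041,-0.0],0],[[-0.0,-0.0,-0.229],[0.0008,0.008,-0.0],0],[[-0.0,-0.0,-0.314],[0.0019,0.0119,-0.0],0],[[-0.0,-0.0,-0.314],[0.0031,0.0157,-0.0],0],[[-0.0,-0.0,-0.314],[0.0044,0.0195,-0.0],0],[[-0.0,-0.0,-0.314],[0.0056,0.0233,-0.0],0],[[-0.0,-0.0,-0.314],[0.0068,0.0271,-0.0],0],[[-0.0,-0.0,-0.314],[0.0081,0.0309,-0.0],0],[[-0.0,-0.0,-0.314],[0.0093,0.0347,-0.0],0],[[-0.0,-0.0,-0.314],[0.0105,0.0385,-0.0],0]]
```

```bash
python3 -m pendant '[[[0,0,-0.115],[0.0001,0.004,0],0],[[0,0,-0.23],[0.0008,0.008,0],0],[[0,0,-0.315],[0.0019,0.012,0],0],[[0,0,-0.315],[0.0031,0.0157,0],0],[[0,0,-0.315],[0.0044,0.0195,0],0],[[0,0,-0.315],[0.0056,0.0233,0],0],[[0,0,-0.315],[0.0068,0.0271,0],0],[[0,0,-0.315],[0.0081,0.0309,0],0],[[0,0,-0.315],[0.0093,0.0347,0],0],[[0,0,-0.315],[0.0105,0.0385,0],0]]'; python3 -m pendant '[[[0,0,0],[0,0,0],0],[[0,0,0],[0,0,0],0]]';python3 -c "
from plan import *
stat()"; python3 -m pendant '[[[0,0,0],[0.001,0,0],0],[[0,0,0],[0.002,0,0],0],[[0,0,0],[0.002,0,0],0]]'; python3 -m pendant '[[[0,0,0],[-0.002,0,0],0],[[0,0,0],[-0.004,0,0],0],[[0,0,0],[-0.004,0,0],0]]';python3 -m pendant '[[[0,0,0],[0.002,0,0],0],[[0,0,0],[0.002,0,0],0],[[0,0,0],[0.002,0,0],0]]';python3 - <<'E'
from plan import *
stat()
rows([(.1595+.004*i,.190) for i in range(1,11)],0)
im=r.snapshot('side')['image'][100:230,180:400,::-1];a=cv2.resize(im,None,fx=3,fy=3,interpolation=cv2.INTER_CUBIC)
cv2.imwrite('pics/g5.png',a)
E
```

```text
clock: 10.7
tool_pos: [0.5161, 0.0835, 0.19]
eef_rot: [0.825, 0.565, -0.0, -0.0]
contact_force: [0.8, -0.4, -1.5]
opening: 0.09
clock: 10.9
tool_pos: [0.5157, 0.0836, 0.19]
eef_rot: [0.825, 0.565, -0.0, -0.0]
contact_force: [-0.4, -0.5, -1.4]
opening: 0.085
t 10.90 s 0.1595 lat -0.0002 z 0.1900 yawerr 0.001 tilt 0.000 F fwd -0.2 left -0.7 up -1.4 open 0.085
clock: 11.2
tool_pos: [0.5164, 0.0856, 0.19]
eef_rot: [0.825, 0.565, -0.0, -0.0]
contact_force: [-1.0, -0.6, -2.1]
opening: 0.089
clock: 11.5
tool_pos: [0.5149, 0.0812, 0.19]
eef_rot: [0.825, 0.564, -0.0, 0.0]
contact_force: [0.1, -0.3, -1.9]
opening: 0.087
clock: 11.8
tool_pos: [0.5159, 0.0838, 0.19]
eef_rot: [0.825, 0.565, 0.0, -0.0]
contact_force: [0.3, -0.5, -1.7]
opening: 0.088
t 11.80 s 0.1595 lat 0.0000 z 0.1900 yawerr 0.001 tilt 0.000 F fwd 0.4 left -0.4 up -1.7 open 0.088
[[[0.0,-0.0,0.001],[-0.0,0.004,0.0],0],[[0.0,-0.0,0.001],[-0.0001,0.008,0.0],0],[[0.0,-0.0,0.001],[-0.0001,0.012,0.0],0],[[0.0,-0.0,0.001],[-0.0001,0.016,0.0],0],[[0.0,-0.0,0.001],[-0.0001,0.02,0.0],0],[[0.0,-0.0,0.001],[-0.0001,0.024,0.0],0],[[0.0,-0.0,0.001],[-0.0001,0.028,0.0],0],[[0.0,-0.0,0.001],[-0.0001,0.032,0.0],0],[[0.0,-0.0,0.101],[-0.0002,0.036,0.0],0],[[0.0,-0.0,0.215],[-0.0008,0.04,0.0],0]]
```

View pics/g5.png

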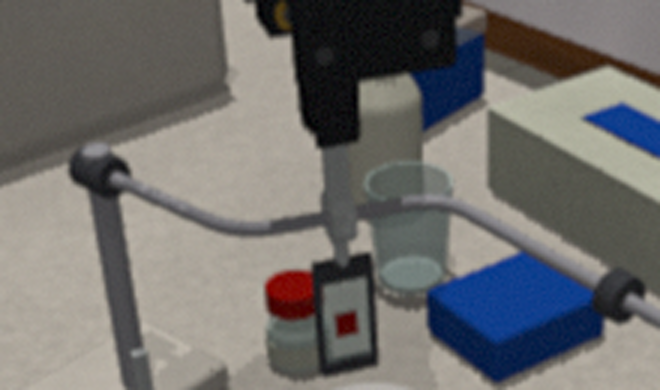

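The carrier has followed on the middle straight: collar at (340,212), upright, clear of the jar. On to the second bend.

```bash
python3 -m pendant '[[[0,0,0],[0,0.004,0],0],[[0,0,0],[0,0.008,0],0],[[0,0,0],[0,0.012,0],0],[[0,0,0],[0,0.016,0],0],[[0,0,0],[0,0.02,0],0],[[0,0,0],[0,0.024,0],0],[[0,0,0],[0,0.028,0],0],[[0,0,0],[0,0.032,0],0],[[0,0,0.1],[-0.0002,0.036,0],0],[[0,0,0.215],[-0.0008,0.04,0],0]]'; python3 -m pendant '[[[0,0,0],[0,0,0],0],[[0,0,0],[0,0,0],0]]';python3 -c "
from plan import *
stat()"; python3 -m pendant '[[[0,0,0],[0.001,0,0],0],[[0,0,0],[0.002,0,0],0],[[0,0,0],[0.002,0,0],0]]'; python3 -m pendant '[[[0,0,0],[-0.002,0,0],0],[[0,0,0],[-0.004,0,0],0],[[0,0,0],[-0.004,0,0],0]]';python3 -m pendant '[[[0,0,0],[0.002,0,0],0],[[0,0,0],[0.002,0,0],0],[[0,0,0],[0.002,0,0],0]]';python3 - <<'E'
from plan import *
stat()
rows([(.1995+.004*i,.190) for i in range(1,11)],0)
E
```

```text
clock: 12.85
tool_pos: [0.5531, 0.0683, 0.19]
eef_rot: [0.882, 0.471, 0.0, -0.0]
contact_force: [-0.4, -0.9, -1.5]
opening: 0.088
clock: 13.05
tool_pos: [0.5527, 0.0685, 0.1899]
eef_rot: [0.88, 0.474, -0.0, -0.0]
contact_force: [0.6, 0.2, -2.2]
opening: 0.087
t 13.05 s 0.1995 lat -0.0001 z 0.1899 yawerr 0.003 tilt 0.000 F fwd 0.4 left 0.5 up -2.2 open 0.087
clock: 13.35
tool_pos: [0.5534, 0.0697, 0.1899]
eef_rot: [0.881, 0.473, -0.001, -0.0]
contact_force: [-0.3, -0.6, -0.5]
opening: 0.09
clock: 13.65
tool_pos: [0.5517, 0.0665, 0.19]
eef_rot: [0.881, 0.473, 0.0, -0.0]
contact_force: [-0.7, 0.3, -0.9]
opening: 0.095
clock: 13.95
tool_pos: [0.5529, 0.0687, 0.19]
eef_rot: [0.881, 0.473, 0.0, -0.0]
contact_force: [0.4, 0.2, -2.6]
opening: 0.09
t 13.95 s 0.1995 lat 0.0001 z 0.1900 yawerr 0.000 tilt 0.000 F fwd 0.2 left 0.4 up -2.6 open 0.090
[[[0.0,-0.0,0.114],[-0.0003,0.0039,0.0],0],[[0.0,-0.0,0.229],[-0.001,0.0079,0.0],0],[[-0.0,-0.0,0.343],[-0.0021,0.0117,0.0],0],[[-0.0,-0.0,0.457],[-0.0036,0.0154,0.0],0],[[-0.0,-0.0,0.572],[-0.0056,0.0189,0.0],0],[[-0.0,-0.0,0.686],[-0.0079,0.0222,0.0],0],[[-0.0,-0.0,0.8],[-0.0106,0.0251,0.0],0],[[-0.0,-0.0,0.914],[-0.0136,0.0278,0.0],0],[[-0.0,-0.0,1.024],[-0.0169,0.0301,0.0],0],[[-0.0,-0.0,1.024],[-0.0203,0.0321,0.0],0]]
```

```bash
python3 -m pendant '[[[0,0,0.115],[-0.0003,0.004,0],0],[[0,0,0.23],[-0.001,0.008,0],0],[[0,0,0.345],[-0.0021,0.0117,0],0],[[0,0,0.457],[-0.0036,0.0154,0],0],[[0,0,0.572],[-0.0056,0.019,0],0],[[0,0,0.572],[-0.0056,0.019,0],0]]';python3 -m pendant '[[[0,0,0],[0.001,0,0],0],[[0,0,0],[0.002,0,0],0],[[0,0,0],[0.002,0,0],0]]'; python3 -m pendant '[[[0,0,0],[-0.002,0,0],0],[[0,0,0],[-0.004,0,0],0],[[0,0,0],[-0.004,0,0],0]]';python3 -m pendant '[[[0,0,0],[0.002,0,0],0],[[0,0,0],[0.002,0,0],0],[[0,0,0],[0.002,0,0],0]]';python3 - <<'E'
from plan import *
stat()
rows([(.2195+.004*i,.190) for i in range(1,11)],0)
E
```

```text
clock: 14.55
tool_pos: [0.5658, 0.0528, 0.19]
eef_rot: [0.979, 0.205, 0.0, 0.0]
contact_force: [0.6, -0.1, -1.4]
opening: 0.087
clock: 14.85
tool_pos: [0.5671, 0.0543, 0.1899]
eef_rot: [0.979, 0.206, -0.0, -0.0]
contact_force: [-0.4, -0.7, -0.5]
opening: 0.088
clock: 15.15
tool_pos: [0.5633, 0.0522, 0.1901]
eef_rot: [0.979, 0.205, -0.0, -0.0]
contact_force: [-0.4, -0.2, -1.4]
opening: 0.089
clock: 15.45
tool_pos: [0.5657, 0.0533, 0.19]
eef_rot: [0.979, 0.205, 0.0, -0.0]
contact_force: [0.2, -0.6, -1.4]
opening: 0.09
t 15.45 s 0.2195 lat -0.0000 z 0.1900 yawerr -0.001 tilt 0.000 F fwd 0.6 left -0.0 up -1.4 open 0.090
[[[-0.0,-0.0,0.114],[-0.0002,0.0038,0.0],0],[[-0.0,-0.0,0.228],[-0.0008,0.0077,0.0],0],[[-0.0,-0.0,0.342],[-0.0019,0.0116,0.0],0],[[-0.0,-0.0,0.452],[-0.0035,0.0152,0.0],0],[[-0.0,-0.0,0.452],[-0.0052,0.0188,0.0],0],[[-0.0,-0.0,0.452],[-0.0069,0.0224,0.0],0],[[-0.0,-0.0,0.452],[-0.0087,0.026,0.0],0],[[-0.0,-0.0,0.452],[-0.0104,0.0296,0.0],0],[[-0.0,-0.0,0.452],[-0.0122,0.0332,0.0],0],[[-0.0,-0.0,0.452],[-0.0139,0.0368,0.0],0]]
```

```bash
python3 -m pendant '[[[0,0,0.115],[-0.0002,0.0038,0],0],[[0,0,0.23],[-0.0008,0.0077,0],0],[[0,0,0.342],[-0.0019,0.0116,0],0],[[0,0,0.452],[-0.0035,0.0152,0],0],[[0,0,0.452],[-0.0052,0.0188,0],0],[[0,0,0.452],[-0.0069,0.0224,0],0],[[0,0,0.452],[-0.0087,0.026,0],0],[[0,0,0.452],[-0.0104,0.0296,0],0],[[0,0,0.452],[-0.0122,0.0332,0],0],[[0,0,0.452],[-0.0139,0.0368,0],0]]';python3 -m pendant '[[[0,0,0],[0,0,0],0],[[0,0,0],[0.001,0,0],0],[[0,0,0],[0.002,0,0],0],[[0,0,0],[0.002,0,0],0]]'; python3 -m pendant '[[[0,0,0],[-0.002,0,0],0],[[0,0,0],[-0.004,0,0],0],[[0,0,0],[-0.004,0,0],0]]';python3 -m pendant '[[[0,0,0],[0.002,0,0],0],[[0,0,0],[0.002,0,0],0],[[0,0,0],[0.002,0,0],0]]';python3 - <<'E'
from plan import *
stat()
rows([(.2595+.004*i,.190) for i in range(1,11)],0)
E
```

```text
clock: 16.45
tool_pos: [0.5675, 0.0136, 0.19]
eef_rot: [1.0, -0.019, -0.0, -0.0]
contact_force: [0.6, 0.3, -1.6]
opening: 0.086
clock: 16.85
tool_pos: [0.5697, 0.0142, 0.1899]
eef_rot: [1.0, -0.019, -0.0, -0.0]
contact_force: [-0.7, -0.3, -0.9]
opening: 0.089
clock: 17.15
tool_pos: [0.5651, 0.0141, 0.19]
eef_rot: [1.0, -0.019, -0.0, -0.0]
contact_force: [0.0, 0.6, -1.2]
opening: 0.087
clock: 17.45
tool_pos: [0.5677, 0.014, 0.19]
eef_rot: [1.0, -0.019, 0.0, -0.0]
contact_force: [0.1, 0.6, -2.1]
opening: 0.082
t 17.45 s 0.2595 lat -0.0000 z 0.1900 yawerr -0.000 tilt 0.000 F fwd -0.7 left 0.1 up -2.1 open 0.082
[[[-0.0,-0.0,-0.0],[0.0,0.0039,0.0],0],[[-0.0,-0.0,-0.0],[0.0,0.0079,0.0],0],[[-0.0,-0.0,-0.0],[0.0,0.0119,0.0],0],[[-0.0,-0.0,-0.0],[0.0,0.0159,0.0],0],[[-0.0,-0.0,-0.0],[0.0,0.0199,0.0],0],[[-0.0,-0.0,-0.0],[0.0,0.0239,0.0],0],[[-0.0,-0.0,-0.0],[0.0,0.0279,0.0],0],[[-0.0,-0.0,-0.0],[0.0,0.0319,0.0],0],[[-0.0,-0.0,-0.0],[0.0,0.0359,-0.0],0],[[-0.0,-0.0,-0.0],[0.0,0.0399,-0.0],0]]
```

```bash
python3 -m pendant '[[[0,0,0],[0,0.004,0],0],[[0,0,0],[0,0.008,0],0],[[0,0,0],[0,0.012,0],0],[[0,0,0],[0,0.016,0],0],[[0,0,0],[0,0.02,0],0],[[0,0,0],[0,0.024,0],0],[[0,0,0],[0,0.028,0],0],[[0,0,0],[0,0.032,0],0],[[0,0,0],[0,0.036,0],0],[[0,0,0],[0,0.04,0],0]]';python3 -m pendant '[[[0,0,0],[0,0.003,0],0],[[0,0,0],[0,0.006,0],0],[[0,0,0],[0,0.008,0],0],[[0,0,0],[0,0.01,0],0],[[0,0,0],[0,0.012,0],0],[[0,0,0],[0,0.014,0],0],[[0,0,0],[0,0.015,0],0],[[0,0,0],[0,0.015,0],0],[[0,0,0],[0,0.015,0],0]]'; python3 - <<'E'
from plan import *
stat()
E
python3 -m pendant '[[[0,0,0],[0,0,0],0],[[0,0,0],[0.001,0,0],0],[[0,0,0],[0.002,0,0],0],[[0,0,0],[0.002,0,0],0]]'; python3 -m pendant '[[[0,0,0],[-0.002,0,0],0],[[0,0,0],[-0.004,0,0],0],[[0,0,0],[-0.004,0,0],0]]';python3 -m pendant '[[[0,0,0],[0.002,0,0],0],[[0,0,0],[0.002,0,0],0],[[0,0,0],[0.002,0,0],0]]'
python3 - <<'E'
from plan import *
stat()
im=r.snapshot('side')['image'][120:300,300:460,::-1];a=cv2.resize(im,None,fx=3.3,fy=3.3,interpolation=cv2.INTER_CUBIC)
cv2.imwrite('pics/g6.png',a)
E
```

```text
clock: 18.45
tool_pos: [0.566, -0.0263, 0.19]
eef_rot: [1.0, -0.019, 0.0, -0.0]
contact_force: [0.2, -0.7, -1.6]
opening: 0.089
clock: 19.35
tool_pos: [0.5655, -0.0409, 0.19]
eef_rot: [1.0, -0.019, 0.0, -0.0]
contact_force: [0.2, 1.0, -1.4]
opening: 0.085
t 19.35 s 0.3145 lat -0.0001 z 0.1900 yawerr -0.000 tilt 0.000 F fwd -1.0 left 0.2 up -1.4 open 0.085
clock: 19.75
tool_pos: [0.5677, -0.041, 0.19]
eef_rot: [1.0, -0.019, 0.0, -0.0]
contact_force: [0.7, 0.8, -1.2]
opening: 0.088
clock: 20.05
tool_pos: [0.5629, -0.041, 0.19]
eef_rot: [1.0, -0.02, -0.0, -0.0]
contact_force: [0.5, 0.5, -1.0]
opening: 0.089
clock: 20.35
tool_pos: [0.5656, -0.041, 0.19]
eef_rot: [1.0, -0.019, 0.0, -0.0]
contact_force: [0.4, -0.5, -1.4]
opening: 0.094
t 20.35 s 0.3145 lat -0.0000 z 0.1900 yawerr -0.000 tilt 0.000 F fwd 0.4 left 0.5 up -1.4 open 0.094
```

View pics/g6.png

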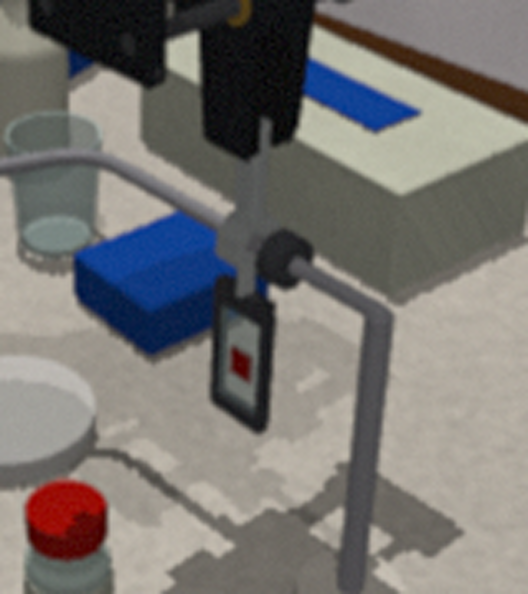

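The collar at (240,235) is just short of the stop disc at (285,258), and the carrier is upright. Approaching in small steps, watching the forward (y) force.

```bash
python3 -m pendant '[[[0,0,0],[0,0.001,0],0],[[0,0,0],[0,0.002,0],0],[[0,0,0],[0,0.003,0],0],[[0,0,0],[0,0.004,0],0],[[0,0,0],[0,0.005,0],0],[[0,0,0],[0,0.006,0],0],[[0,0,0],[0,0.006,0],0]]';for i in 1 2; do python3 -m pendant '[[[0,0,0],[0,0.0005,0],0],[[0,0,0],[0,0.001,0],0],[[0,0,0],[0,0.001,0],0]]'; done
```

```text
clock: 21.1
tool_pos: [0.5652, -0.0473, 0.19]
eef_rot: [1.0, -0.02, -0.0, 0.0]
contact_force: [-0.6, 0.2, -0.9]
opening: 0.089
clock: 21.4
tool_pos: [0.5651, -0.0481, 0.19]
eef_rot: [1.0, -0.02, -0.0, -0.0]
contact_force: [-0.4, 0.4, -2.0]
opening: 0.088
clock: 21.7
tool_pos: [0.5651, -0.0491, 0.19]
eef_rot: [1.0, -0.02, -0.0, -0.0]
contact_force: [-0.6, 0.2, -1.6]
opening: 0.09
```

```bash
for i in 1 2 ; do python3 -m pendant '[[[0,0,0],[0,0.0005,0],0],[[0,0,0],[0,0.001,0],0],[[0,0,0],[0,0.001,0],0]]'|egrep 'tool_pos|force'; done
```

```text
tool_pos: [0.5651, -0.0501, 0.19]
contact_force: [-0.8, 0.3, -1.8]
tool_pos: [0.565, -0.0509, 0.19]
contact_force: [-0.1, 0.5, -1.2]
```

```bash
for i in 1 2 ; do python3 -m pendant '[[[0,0,0],[0,0.0005,0],0],[[0,0,0],[0,0.001,0],0],[[0,0,0],[0,0.001,0],0]]'|egrep 'tool_pos|force'; done
```

```text
tool_pos: [0.565, -0.0515, 0.19]
contact_force: [-0.4, 1.4, -1.8]
tool_pos: [0.5649, -0.0527, 0.19]
contact_force: [-0.4, 2.6, -1.4]
```

```bash
for i in 1 2 ; do python3 -m pendant '[[[0,0,0],[0,0.0005,0],0],[[0,0,0],[0,0.001,0],0],[[0,0,0],[0,0.001,0],0]]'|egrep 'tool_pos|force'; done
```

```text
tool_pos: [0.5649, -0.054, 0.19]
contact_force: [-0.9, 3.5, 0.0]
tool_pos: [0.5649, -0.0551, 0.19]
contact_force: [-1.2, 1.2, -1.1]
```

Contact began at y≈-0.0515, the predicted home position. The tool then went on without the force rising, so the tab is pivoting or slipping in the 14 N grip. I'll back off, set it down, and regrip lower and firmer.

```bash
python3 -m pendant '[[[0,0,0],[0,-0.001,0],0],[[0,0,0],[0,-0.002,0],0],[[0,0,0],[0,-0.003,0],0],[[0,0,0],[0,-0.003,0.001],0],[[0,0,0],[0,-0.003,0.0015],0],[[0,0,0],[0,-0.003,0.002],0],[[0,0,0],[0,-0.003,0.0025],0],[[0,0,0],[0,-0.003,0.003],0],[[0,0,0],[0,-0.003,0.003],0]]'; python3 -m pendant '[[[0,0,0],[0,0,0],0.1],[[0,0,0],[0,0,0],0.12],[[0,0,0],[0,0,0],0.15],[[0,0,0],[0,0,0],0.2],[[0,0,0],[0,0,0],0.3],[[0,0,0],[0,0,0],0.3],[[0,0,0],[0,0,0],0.3],[[0,0,0],[0,0,0],0.3]]'; python3 - <<'E'
from plan import *
stat()
im=r.snapshot('side')['image'][150:260,340:440,::-1];a=cv2.resize(im,None,fx=5,fy=5,interpolation=cv2.INTER_CUBIC)
cv2.imwrite('pics/g7.png',a)
E
```

```text
clock: 24.4
tool_pos: [0.5649, -0.052, 0.1869]
eef_rot: [1.0, -0.019, -0.0, -0.0]
contact_force: [-0.0, -0.8, -1.5]
opening: 0.087
clock: 25.2
tool_pos: [0.565, -0.052, 0.187]
eef_rot: [1.0, -0.019, -0.0, -0.0]
contact_force: [0.4, 1.2, -0.1]
opening: 0.304
t 25.20 s 0.3255 lat -0.0002 z 0.1870 yawerr -0.000 tilt 0.000 F fwd -1.2 left 0.3 up -0.1 open 0.304
```

No more viewing, so I continue on force and position. The carrier is released and hanging; I regrip 5 mm lower at 30 N.

```bash
python3 -m pendant '[[[0,0,0],[0,0,0.0025],0.3],[[0,0,0],[0,0,0.005],0.3],[[0,0,0],[0,0,0.005],0.2],[[0,0,0],[0,0,0.005],0.15],[[0,0,0],[0,0,0.005],0.12],[[0,0,0],[0,0,0.005],0.1],[[0,0,0],[0,0,0.005],0],[[0,0,0],[0,0,0.005],0],[[0,0,0],[0,0,0.005],0]]' 10;  python3 -m pendant '[[[0,0,0],[0,0,0],0],[[0,0,0],[0,0,-0.001],0],[[0,0,0],[0,0,-0.002],0],[[0,0,0],[0,0,-0.002],0],[[0,0,0],[0,0,-0.002],0]]' 30
for i in 1 2; do python3 -m pendant '[[[0,0,0],[0,0.0005,0],0],[[0,0,0],[0,0.001,0],0],[[0,0,0],[0,0.001,0],0]]'|egrep 'tool_pos|force'; done
```

```text
clock: 26.15
tool_pos: [0.565, -0.052, 0.182]
eef_rot: [1.0, -0.019, 0.0, -0.0]
contact_force: [-0.8, 0.1, 0.0]
opening: 0.089
clock: 26.65
tool_pos: [0.5649, -0.052, 0.1839]
eef_rot: [1.0, -0.019, -0.0, -0.0]
contact_force: [-0.3, -0.1, -1.0]
opening: 0.09
tool_pos: [0.5649, -0.0532, 0.1839]
contact_force: [-0.7, -0.6, -1.5]
tool_pos: [0.5649, -0.0542, 0.184]
contact_force: [0.1, -0.6, -1.5]
```

```bash
for i in 1 2 3; do python3 -m pendant '[[[0,0,0],[0,0.0005,0],0],[[0,0,0],[0,0.001,0],0],[[0,0,0],[0,0.001,0],0]]'|egrep 'tool_pos|force'; done
```

```text
tool_pos: [0.5649, -0.0545, 0.184]
contact_force: [0.1, 0.7, -2.0]
tool_pos: [0.5649, -0.055, 0.184]
contact_force: [0.0, 2.6, -1.5]
tool_pos: [0.5648, -0.0554, 0.184]
contact_force: [-0.6, 5.8, 0.0]
```

Firm contact now: 5.8 N, with the tool blocked. I hold for about a second.

```bash
for i in 1 2 3; do python3 -m pendant '[[[0,0,0],[0,0,0],0],[[0,0,0],[0,0,0],0],[[0,0,0],[0,0,0],0],[[0,0,0],[0,0,0],0]]'|egrep 'tool_pos|force'; done
```

```text
tool_pos: [0.5648, -0.0554, 0.184]
contact_force: [-0.0, 6.3, -1.1]
tool_pos: [0.5648, -0.0554, 0.184]
contact_force: [-1.3, 5.1, -1.3]
tool_pos: [0.5648, -0.0554, 0.184]
contact_force: [0.5, 5.9, -1.2]
```

Pressed at about 5–6 N for over 1 s. Now I ease off, set it down onto the rod, open and rise.

```bash
python3 -m pendant '[[[0,0,0],[0,-0.001,0],0],[[0,0,0],[0,-0.0017,0],0],[[0,0,0],[0,-0.0017,0.0005],0],[[0,0,0],[0,-0.0017,0.001],0],[[0,0,0],[0,-0.0017,0.0015],0],[[0,0,0],[0,-0.0017,0.002],0],[[0,0,0],[0,-0.0017,0.002],0],[[0,0,0],[0,-0.0017,0.002],0]]' 10; python3 -m pendant '[[[0,0,0],[0,0,0],0.1],[[0,0,0],[0,0,0],0.12],[[0,0,0],[0,0,0],0.15],[[0,0,0],[0,0,0],0.2],[[0,0,0],[0,0,0],0.3],[[0,0,0],[0,0,0],0.4],[[0,0,0],[0,0,0],0.5],[[0,0,0],[0,0,0],0.5],[[0,0,0],[0,0,0],0.5]]'; python3 -m pendant '[[[0,0,0],[0,0,-0.01],0.6],[[0,0,0],[0,0,-0.02],0.6],[[0,0,0],[0,0,-0.03],0.6],[[0,0,0],[0,0,-0.04],0.6],[[0,0,0],[0,0,-0.06],0.6],[[0,0,0],[0,0,-0.08],0.6],[[0,0,0],[0,0,-0.1],0.6],[[0,0,0],[0,0,-0.12],0.6],[[0,0,0],[0,0,-0.12],0.6],[[0,0,0],[0,0,-0.12],0.6]]'
python3 - <<'E'
from plan import *
A=r.snapshot('side')['image'];import time
cv2.imwrite('pics/f_side.png',A[:,:,::-1]);B=r.snapshot('side')['image']
# compare carrier with stop: red slide mark & bystanders vs start
def red(im,box):
    x0,y0,x1,y1=box;c=im[y0:y1,x0:x1].astype(int);m=(c[...,0]>110)&(c[...,1]<70)&(c[...,2]<70);v,u=np.nonzero(m);return (round(u.mean()+x0,1),round(v.mean()+y0,1),len(u)) if len(u) else None
I0=cv2.imread('pics/side0.png')[:,:,::-1]
print('mark',red(A,(355,200,400,270)),red(B,(355,200,400,270)))
for b in((260,180,295,210),(300,260,340,290)): print('jar',red(I0,b),red(A,b))
b=np.load('q.npy')[9:]
for s in(.321,.323,.325,.327,.329):
    x,y,h,k=pos(q,s);print(s,'pred frame centre',proj('side',[x,y,.157-.068])[0]+b,'tabtop',proj('side',[x,y,.214])[0]+b)
for n,bb in(('blue',(315,180,385,225)),('dish',(270,225,335,268)),('beaker',(298,150,335,200))):
    x0,y0,x1,y1=bb;print(n,'mean diff',np.abs(A[y0:y1,x0:x1].astype(int)-I0[y0:y1,x0:x1]).mean().round(1))
E
```

```text
clock: 30.15
tool_pos: [0.565, -0.0557, 0.1821]
eef_rot: [1.0, -0.02, 0.0, 0.0]
contact_force: [-0.6, 0.9, -0.2]
opening: 0.092
clock: 31.05
tool_pos: [0.5649, -0.0553, 0.182]
eef_rot: [1.0, -0.019, -0.0, -0.0]
contact_force: [0.5, 0.0, 0.2]
opening: 0.499
clock: 32.05
tool_pos: [0.5648, -0.0553, 0.3023]
eef_rot: [1.0, -0.019, 0.0, -0.0]
contact_force: [-0.4, 0.1, -0.4]
opening: 0.596
mark None None
jar (np.float64(277.3), np.float64(194.7), 143) (np.float64(277.5), np.float64(194.8), 144)
jar (np.float64(319.5), np.float64(273.6), 317) (np.float64(319.4), np.float64(273.6), 318)
0.321 pred frame centre [375.22509486 233.63801511] tabtop [379.24422429 158.76034092]
0.323 pred frame centre [376.18121984 234.26777976] tabtop [380.31578727 159.29456891]
0.325 pred frame centre [377.14118058 234.90007159] tabtop [381.39211624 159.83115866]
0.327 pred frame centre [378.1050008  235.53490624] tabtop [382.47324377 160.37012624]
0.329 pred frame centre [379.07270441 236.17229945] tabtop [383.55920275 160.91148785]
blue mean diff 13.1
dish mean diff 6.8
beaker mean diff 4.7
```

```bash
python3 - <<'E'
from plan import *
g=cv2.resize(cv2.imread('pics/g6.png'),(160,180),interpolation=cv2.INTER_AREA)
f=cv2.imread('pics/f_side.png')
def red(c,o):
    c=c.astype(int);m=(c[...,2]-np.maximum(c[...,1],c[...,0])>40);v,u=np.nonzero(m);return np.round((u.mean()+o[0],v.mean()+o[1]),2),len(u)
print(red(g[95:125,55:95],(355,215)),red(f[215:245,355:395],(355,215)))
# silhouette tilt: template-match frame and tab/collar separately (g6 -> final)
for n,(x0,y0,x1,y1) in {'frame':(60,80,85,135),'collar':(62,55,80,85),'tab_low':(70,45,82,68)}.items():
    t=g[y0:y1,x0:x1];R=cv2.matchTemplate(f[115:290,345:420],t,cv2.TM_CCOEFF_NORMED);_,v,_,l=cv2.minMaxLoc(R);print(n,round(v,2),l[0]+345-(x0+300),l[1]+115-(y0+120))
x=[proj('side',[*pos(q,s)[:2],.157-.068+dz])[0] for s,dz in((.3145,.003),(.325,0),(.328,0))];print('pred shift',x[1]-x[0],x[2]-x[0])
# row scan of tab & frame columns vs image with nothing behind: difference from start image
I0=cv2.imread('pics/side0.png').astype(int);D=np.abs(f.astype(int)-I0).sum(2)>60
for v in range(155,262,5):
    u=np.nonzero(D[v,340:410])[0]+340;print(v,(u.min(),u.max(),len(u)) if len(u) else '',end=' | ')
E
```

```text
(array([372.19, 229.84]), 32) (array([376.19, 235.41]), 32)
frame 0.85 4 5
collar 0.75 3 2
tab_low 0.85 7 88
pred shift [4.91867896 4.90686714] [6.36586406 5.86007757]
155  | 160 (np.int64(379), np.int64(384), 6) | 165  | 170  | 175  | 180  | 185 (np.int64(377), np.int64(377), 1) | 190 (np.int64(378), np.int64(386), 7) | 195 (np.int64(370), np.int64(385), 10) | 200 (np.int64(370), np.int64(394), 13) | 205 (np.int64(374), np.int64(403), 14) | 210 (np.int64(370), np.int64(409), 13) | 215 (np.int64(371), np.int64(386), 16) | 220 (np.int64(368), np.int64(388), 21) | 225 (np.int64(367), np.int64(388), 22) | 230 (np.int64(367), np.int64(387), 21) | 235 (np.int64(367), np.int64(387), 21) | 240 (np.int64(367), np.int64(386), 20) | 245 (np.int64(366), np.int64(386), 21) | 250 (np.int64(370), np.int64(385), 16) | 255 (np.int64(378), np.int64(384), 7) | 260  |
```

```bash
python3 - <<'E'
from plant import r
import cv2,numpy as np
f=cv2.imread('pics/f_side.png').astype(int)[:,:,::-1];g=r.snapshot('side')['image'].astype(int)
print('motion since last picture',np.abs(f-g)[150:270,355:400].mean().round(2))
print(r.finish_job(),r.get_state()['clock'])
E
```

```text
motion since last picture 1.82
the job is handed in; nothing more can be done
the job is handed in; nothing more can be done
```

The carrier is on the stop, released and hanging, and the job is handed in. No verdict was reported. The clock stood at about 32 s of the 72 allowed.

**What I did:** I gripped the carrier by its tab and lifted it 3 mm to centre the bore on the rod. I then slid it round both corners, probing about 2 mm to each side at seven points. No probe showed clear contact with the rod. I pressed it home at about 5–6 N for over a second, set it down on the rod and let go.

**What went wrong:** On the first press the tab pivoted or slipped in the 14 N grip, with readings up to 3.5 N. I backed off, let it hang, regripped 5 mm lower at 30 N and pressed again, and that press held steady.

**Last checks:**
- **Forces:** the highest I read between moves was about 6 N, against the 20 N limit. I only read force at the end of each move, so short peaks in between are not ruled out.
- **Position:** a comparison with the earlier picture puts the collar within about 1 mm of touching the stop, and upright. This was done in code because the 12 viewable pictures were used up.
- **At rest:** two pictures differed only slightly around the carrier, which looks like camera noise.
- **Bystanders:** both jars are unmoved to within 0.2 pixels. The dish, box and beaker were checked only by picture difference. The box area showed the largest change (13 grey levels), probably because the carrier and arm shadow now lie across it; I did not confirm that.

**Unexplained:** the fingertips looked about 20 mm higher in the side view than their stated geometry. The jaw opening of about 8 mm and the carried weight still confirmed the grasp.

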